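Pull the old backup batteries from the door controller

TASK

Take the old backup batteries out of the door controller: switch the isolator off first, slide the cover fully open, then unclip each battery pack by pinching its two tabs and stand it upright in the green tray. When every pack is in the tray, slide the cover fully shut and only then switch the isolator back on so the door runs on mains; leave the other things on the counter alone.

Things in the scene. Friction and masses are not known exactly. Their poses are not given: they have to be found in the camera images.
- unit: Grey door-controller enclosure fixed to the counter, 504 (its x) x 160 x 103 mm high (side walls, y 67..80 mm each side). Origin on the counter under the middle of the row of four battery bays; spans x -130..+374 mm, electronics at +x. Bays at x = -90, -30, +30, +90 mm, y = 0 (3 or 4 hold a pack), bay floor 10 mm above the counter. z up.
- lip (a point): Middle of the bays at the height of the lips' top, 52 mm above the counter (enclosure's axes). A white rail with an inward lip runs along each side of the bays: lips at y 31.5..41.5 mm each side, 47..52 mm above the counter. From there up to the cover, between the side walls (inner faces 67 mm from the middle), is free room for fingers.
- cover (a joint): Flat clear cover with a blue frame, 252 x 149 x 5 mm, top 99 mm above the counter, sliding along the enclosure's +x: 0 m = fully shut over the bays, 0.245 m = fully open at its stop (parked over the electronics). Starts between 0 and 0.03. Sliding friction about 1.5 N; stays where left.
- cover_grip (a point): Centre of the yellow grip block on top of the cover, 24 (along the slide) x 32 (across) x 32 high mm, standing from 99.5 to 131.5 mm above the counter; this point is at 115.5 mm. Axes parallel to the enclosure's.
- isolator: Grey isolator switch block 100 (its x) x 75 x 40 high mm, fixed to the counter; origin under its centre. Green mark at its -x end (on side), red mark at its +x end (off side).
- lever (a joint): Isolator toggle lever, hinged 46 mm above the counter about the block's y axis: 0 rad = ON, leaning to the block's -x (green mark); 1.10 rad = OFF, leaning to +x (red mark); upright at 0.55. It tips over centre and falls by itself to whichever side it is past; about 1.5 N at its tip moves it.
- lever_tip (a point): Centre of the lever's red handle bar (16 thick x 50 across x 22 mm high), 70 mm from the hinge. At ON it is 37 mm to the block's -x side of the hinge (the hinge is over the block's centre) and 106 mm above the counter; at OFF 37 mm to +x. 116 mm high when upright.
- tray: Loose green open tray 270 (its x) x 160 (its y) x 32 high mm outside, walls and floor 4 mm, 0.8 kg. Origin under its centre; z up.
- pack0_center (a point): Battery pack 0 (None if absent; starts in bay x = -90 mm): black block, red top, two orange sprung tabs. Point: its centre, 38 mm above its underside; z up, y across the tabs. All packs are alike: foot 50 (x) x 52 (y) mm and 15 mm high, body 34 mm wide and 55 mm high, two tabs to 76 mm high, 0.31 kg.
- pack1_center (a point): Battery pack 1 (None if absent; starts in bay x = -30 mm): black block, red top, two orange sprung tabs. Point: its centre, 38 mm above its underside; z up, y across the tabs. Like pack 0. Its tabs stand at +y and -y, 30 wide (x) x 5 mm thick, outer faces 59 mm apart at rest, each with an outward hook 6 mm deep, 30..36 mm above the underside, under the bay's lip.
- pack2_center (a point): Battery pack 2 (None if absent; starts in bay x = 30 mm): black block, red top, two orange sprung tabs. Point: its centre, 38 mm above its underside; z up, y across the tabs. Like pack 0. The hooks' tips are 71 mm apart at rest.
- pack3_center (a point): Battery pack 3 (None if absent; starts in bay x = 90 mm): black block, red top, two orange sprung tabs. Point: its centre, 38 mm above its underside; z up, y across the tabs. Like pack 0. Pinched at their upper ends the tabs move in up to 7 mm each (45 mm apart; 5 mm each frees the hooks; 2.5 to 7 N each); held so, the pack lifts straight up.
- driver: Bystander: screwdriver with a blue handle, 150 mm, on the counter. Origin under its middle.
- sanitizer: Bystander: white bottle with a blue cap, 64 mm across, 150 mm high. Origin under its centre.
- carton: Bystander: cardboard carton 100 x 130 x 80 mm. Origin under its centre.
- mug: Bystander: blue mug, 80 mm across, 90 mm high. Origin under its centre.
- tape: Bystander: roll of tape lying flat, 110 mm across, 30 mm high. Origin under its centre.
- wrench: Bystander: steel wrench 180 mm long. Origin under its middle.
Mind the look-alikes: they are no part of the job. What is shaped like the isolator but pink or purple is not meant.

How it is judged:
On the way, in this order (a step that is already met when the one before it is completed fails the run):
1. isolator switched off (value of joint lever above 0.95 rad), for 0.2 s.
2. cover slid open (value of joint cover above 0.225 m), for 0.2 s.
3. every pack stands upright in the tray (x of pack0_center in the frame of tray between -0.115 and 0.115 m and y of pack0_center in the frame of tray between -0.06 and 0.06 m and z of pack0_center in the frame of tray between 0.03 and 0.052 m and angle between each of pack0_center, pack1_center, pack2_center, pack3_center's own z axis and vertical below 0.2 rad and x of pack1_center in the frame of tray between -0.115 and 0.115 m and y of pack1_center in the frame of tray between -0.06 and 0.06 m and z of pack1_center in the frame of tray between 0.03 and 0.052 m and x of pack2_center in the frame of tray between -0.115 and 0.115 m and y of pack2_center in the frame of tray between -0.06 and 0.06 m and z of pack2_center in the frame of tray between 0.03 and 0.052 m and x of pack3_center in the frame of tray between -0.115 and 0.115 m and y of pack3_center in the frame of tray between -0.06 and 0.06 m and z of pack3_center in the frame of tray between 0.03 and 0.052 m), for 0.3 s.
4. cover fully shut (value of joint cover below 0.006 m), for 0.2 s.
5. isolator switched back on (value of joint lever below 0.15 rad), for 0.2 s.
At the end, for the whole second after the job is handed in: Every pack present stands upright (within 0.2 rad) on the tray's floor (centre within 115 mm lengthwise and 60 mm across of the tray's centre), tray at rest, cover shut to within 6 mm, lever at ON (below 0.15 rad) (all of step 3 and value of joint cover below 0.006 m and value of joint lever below 0.15 rad and linear speed of tray below 0.02 m/s); the robot touches nothing.
It fails at once if isolator on while the cover is open more than 100 mm (value of joint lever below 0.4 rad and value of joint cover above 0.1 m).
It fails at once if a bystander (driver, sanitizer, carton, mug, tape, wrench) is moved more than 50 mm (distance of any of driver, sanitizer, carton, mug, tape, wrench from where it was at the start of the episode above 0.05 m).
Of pack0, pack1, pack2, pack3 only 3 to 4 are there at a start; the rules pass over those that are not, and their reading is None.
At some moment in a run one of tray may be knocked a few centimetres aside while the robot is not near it.
It also fails if it takes over 208 s, if anything falls off the work surface, if the arm or the gripper's body presses on something with over 40 N, if the wrist force passes 120 N, or if a joint passes its speed limit or range.

ROBOT

A 7-joint arm with a two-finger parallel gripper is mounted at the origin on the work surface. World frame = base frame: x ahead of the robot, y to its left, z up, the work surface at z = 0. Lengths are in m, angles in rad, forces in N, time in s.
With the tool pointing down it reaches from about 0.35 to 0.9 m from the base axis. Payload 7.2 kg.
Tool frame: the origin (TCP) lies at the very end of the fingers, on their centre line; the grasp point (between the pads) lies 19 mm behind it (ctrl.grip_depth is the distance from the TCP to the grasp point, in m); z points along the fingers, y is the direction in which the jaws open and shut (so a half turn about z gives the same grasp; the last joint's range is limited). The gripper opens to 85 mm and grips with 20 to 120 N. Pads are 22 mm wide; open, the fingers measure 114 mm over their backs; the gripper's body (76 mm by 85 mm) begins 54 mm behind the grasp point. The pads swing forward as they close: fully open they stand 13 mm farther back than shut.
Start: joints at [1.275, 0.411, -0.013, 1.596, 0.006, 1.134, -0.082], TCP at [0.141, -0.609, 0.231] pointing down, gripper open.
Joint ranges: [-2.95, 2.95], [-0.29, 1.99], [-1.47, 1.44], [0.14, 2.54], [-1.03, 4.17], [0.13, 1.85], [-2.86, 2.86]. Speed limits (rad/s): [2.39, 2.39, 3.01, 3.01, 3.14, 3.14, 3.14].

INTERFACE

Orientations are given as a unit quaternion [x, y, z, w].
In Python, from station import ctrl gives the robot as it stands.
- The arm moves only by the shell command python3 -m pendant 'ROWS' [FORCE]. ROWS is JSON, a list that holds one entry, the list of rows, each a list of 5 numbers: the shift along the tool's x, y, z in m, then the turn about the tool's z in rad, then the finger opening in m, from 0 to 0.0854. A call has 1 to 12 rows; each row is the pose to reach, as a shift and turn from the pose commanded when the call began, along the tool's axes at that moment; what a row does not reach only later rows make up. A row lasts 1/12 s, in which the tool goes at most 41.7 mm and 7.16 degrees, less where a joint would pass 70% of its speed; a pose out of reach is approached as far as the arm can. A call with a gripper value outside its range is refused whole. The fingers move at their own pace and stop on an object; FORCE is the grip in N (left out, the last holds). Time passes only in rows, so rows that repeat a pose let the fingers close. It gives the time, the measured TCP pose, the force and the opening at its end, in the units of the state.
- ctrl.read_state(): the state, without advancing time (a new reading comes with each control period).
- ctrl.snapshot(name): name is "scene" or "top" or "wrist"; returns a dict with "color" (384x512x3 uint8, red, green, blue), "camera_matrix" (3x3 intrinsics, pixels), "world_from_camera" (4x4, takes a point from camera to world coordinates); the wrist camera has in their place "mount" (4x4, takes a point from camera to tool coordinates, whose origin is the TCP and whose axes are the flange's). Camera axes: x right, y down, z forward; pixel columns grow to the right and rows downward; lengths in m; the calibration is good to about 2 mm. A picture is of the moment at which its call begins: read the wrist's pose just before it. There is no depth.
- ctrl.finish_job(): hands the job in, once; it reports no verdict.
Trained networks look in a picture, given as the dict that the camera call returned (one of the last four; its "shot" number tells which), for a name from the list of things; names that differ only in an ending like _2 or _b are one class to them, and where a whole thing is asked for, a point or a joint stands for the part that bears it (a point fixed in the world has none). Each returns a list of dicts, best first, with "confidence" (0 to 1); they miss things now and then, are a little off and sometimes report something else, mostly with a low value. They report only what shows in the picture. A call takes as long as a camera call. They do not tell look-alikes from the thing itself.
- ctrl.trace(label, picture): "pixels" (384x512 bool, what is visible of it) and "extent" ([left, top, width, height] in pixels, round what is visible of it).
- ctrl.place_of(label, picture): "point" ([row, column] in pixels: a listed point, or the origin of a listed thing).
The state is a dict: "t": time; "qpos": joint angles; "joint_vel": joint speeds; "joint_torque": joint torques, N m; "ee_pos": TCP position; "tcp_rot": TCP orientation; "force": force on the tool from outside, world axes, zero at the start; "torque": the same for the moment, N m; "width": opening from 0.0 (shut) to 1.0 (fully open).
Only numpy, scipy, OpenCV 4.12 (cv2) and the standard library are available. Lean on these libraries where they do the work, as an engineer would, in place of code of your own. Each camera call takes 0.05 s, during which the arm holds its last target. There are 200 camera calls.

## Working session

There is one attempt and no reset: what is moved stays moved. The work goes in short steps, Python scripts to look and compute and a shell command to move; the robot and the scene stay as the last step left them, time stands still between calls to the robot, and variables do not carry over. Pictures are saved under pics/ and viewed, about 12 in all and at most 16, crops included, and the job is handed in when it is done.

```bash
mkdir -p pics; ls
cat > h.py <<'E'
import numpy as np, cv2
from station import ctrl
from scipy.spatial.transform import Rotation as R
def save(p,name): cv2.imwrite('pics/'+name+'.png',p['color'][:,:,::-1])
def W(p,s=None):
    if 'world_from_camera' in p: return np.array(p['world_from_camera'])
    T=np.eye(4);T[:3,:3]=R.from_quat(s['tcp_rot']).as_matrix();T[:3,3]=s['ee_pos'];return T@np.array(p['mount'])
def ray(p,rc,z,s=None):
    "world point at height z seen at [row,col]"
    T=W(p,s);d=T[:3,:3]@np.linalg.inv(p['camera_matrix'])@[rc[1],rc[0],1.]
    return T[:3,3]+d*(z-T[2,3])/d[2]
def proj(p,X,s=None):
    T=np.linalg.inv(W(p,s));c=T[:3,:3]@np.array(X)+T[:3,3];u=np.array(p['camera_matrix'])@c;return u[:2]/u[2]
E
python3 - <<'E'
from h import *
s=ctrl.read_state();print(s)
for n in ['scene','top']:
    p=ctrl.snapshot(n);save(p,n+'0');print(n,np.round(p['world_from_camera'],3).tolist(),np.round(p['camera_matrix'],1).tolist())
    for l,z in [('unit',0),('isolator',0),('lip',.052),('cover_grip',.1155),('lever_tip',.106),('tray',0),('pack0_center',.048),('driver',0),('sanitizer',0),('carton',0),('mug',0),('tape',0),('wrench',0)]:
        for d in ctrl.place_of(l,p)[:5]:
            print(l,round(d['confidence'],2),np.round(d['point'],1),np.round(ray(p,d['point'],z),3)[:2])
E
```

```text
pics
{'t': 0.0, 'qpos': array([ 1.27478704,  0.41191279, -0.01275844,  1.5970704 ,  0.0055885 ,
        1.13431641, -0.08223231]), 'joint_vel': array([-6.27836020e-05,  3.45350710e-04,  2.31823687e-03,  4.87297064e-04,
        1.97820317e-03, -1.73413178e-04,  6.11985796e-05]), 'joint_torque': array([ 3.75681184e-04, -6.00617623e+01,  6.82114642e-01, -2.99408144e+01,
        1.38083473e-02,  1.07142690e-02, -5.57814829e-06]), 'ee_pos': array([ 0.14102351, -0.60835002,  0.23043401]), 'tcp_rot': array([ 9.93517817e-01,  1.13673433e-01, -1.39638435e-04, -8.24075531e-04]), 'force': array([-0.0523587 ,  0.95879064,  0.12926608]), 'torque': array([0.00751023, 0.00960463, 0.01988516]), 'width': 1.0014477213292996}
scene [[-0.194, 0.561, -0.805, 2.062], [0.981, 0.127, -0.148, 0.269], [0.019, -0.818, -0.575, 1.216], [0.0, 0.0, 0.0, 1.0]] [[449.8, 0.0, 259.5], [0.0, 449.8, 184.9], [0.0, 0.0, 1.0]]
unit 0.82 [210.7 259.2] [ 0.553 -0.008]
isolator 0.95 [194.  197.8] [ 0.494 -0.304]
isolator 0.95 [178.3 229.6] [ 0.339 -0.195]
isolator 0.76 [202.6 127.3] [ 0.623 -0.587]
isolator 0.74 [178.  177.4]
[... 1074 characters left out ...]
.3] [ 0.373 -0.444]
isolator 0.66 [196.4 337.1] [ 0.467 -0.311]
cover_grip 0.77 [198.8 254.2] [ 0.458 -0.016]
lever_tip 0.73 [205.7 344.4] [ 0.428 -0.31 ]
lever_tip 0.71 [156.5 426.7] [ 0.582 -0.589]
lever_tip 0.68 [233.5 388.6] [ 0.334 -0.448]
lever_tip 0.61 [269.  350.9] [ 0.224 -0.32 ]
lever_tip 0.43 [242.2 306.9] [ 0.313 -0.183]
tray 0.82 [209.7 165.6] [0.437 0.305]
pack0_center 0.46 [208.2 251.8] [ 0.431 -0.006]
driver 0.6 [206.1 409.8] [ 0.425 -0.566]
sanitizer 0.97 [122.3 319.9] [ 0.74  -0.262]
carton 0.87 [126.8 177.7] [0.74  0.259]
mug 0.66 [180.7  96.8] [0.549 0.555]
mug 0.64 [220.4  94.4] [0.406 0.562]
tape 0.67 [140.3 365.7] [ 0.668 -0.424]
wrench 0.84 [179.3  96.8] [0.554 0.556]
```

View pics/scene0.png

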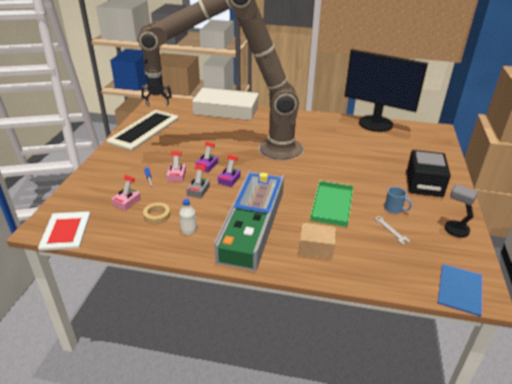

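View pics/top0.png

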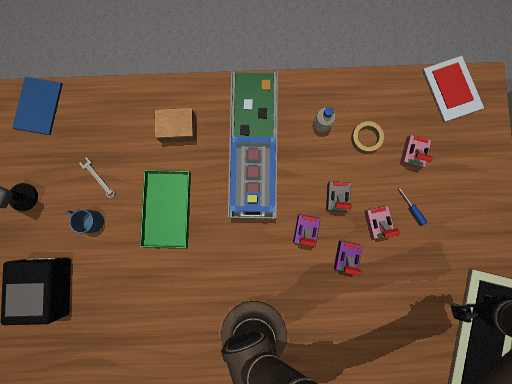

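The first two pictures show five isolators. The real one is grey, at top (340,196), with its lever towards −x (ON). The unit runs along +x, and red-topped packs show at (253,155..187) with the grip at (252,199). The tray is at (166,209). Next I'll look closer with the wrist camera.

```bash
cat >> h.py <<'E'
def go(x,y,z,yaw=0.):
    "print shift (tool axes) and turn to reach world x,y,z with tool x at heading yaw"
    s=ctrl.read_state();M=R.from_quat(s['tcp_rot']).as_matrix()
    cur=np.arctan2(M[1,0],M[0,0]);t=-((yaw-cur+np.pi)%(2*np.pi)-np.pi)
    print('go',(x,y,z,yaw),np.round(M.T@(np.array([x,y,z])-s['ee_pos']),4),'turn',round(t,4))
E
python3 - <<'E'
from h import *
go(.40,-.31,.32,0)
p=ctrl.snapshot('wrist');print(np.round(p['mount'],3).tolist(),np.round(p['camera_matrix'],1).tolist())
E
```

```text
go (0.4, -0.31, 0.32, 0) [ 0.3197 -0.2327 -0.0887] turn 0.2278
[[0.0, -0.948, -0.32, 0.082], [1.0, 0.0, 0.0, -0.0], [-0.0, -0.32, 0.948, -0.142], [0.0, 0.0, 0.0, 1.0]] [[305.8, 0.0, 256.7], [0.0, 305.8, 195.0], [0.0, 0.0, 1.0]]
```

```bash
python3 -m pendant '[[[0.32,-0.233,-0.089,0.228,0],[0.32,-0.233,-0.089,0.228,0],[0.32,-0.233,-0.089,0.228,0],[0.32,-0.233,-0.089,0.228,0],[0.32,-0.233,-0.089,0.228,0],[0.32,-0.233,-0.089,0.228,0],[0.32,-0.233,-0.089,0.228,0],[0.32,-0.233,-0.089,0.228,0],[0.32,-0.233,-0.089,0.228,0],[0.32,-0.233,-0.089,0.228,0],[0.32,-0.233,-0.089,0.228,0],[0.32,-0.233,-0.089,0.228,0]]]' 40
python3 - <<'E'
from h import *
s=ctrl.read_state();p=ctrl.snapshot('wrist');save(p,'w1')
for l,z in [('isolator',0),('lever_tip',.106)]:
    for d in ctrl.place_of(l,p)[:5]:
        print(l,round(d['confidence'],2),np.round(d['point'],1),np.round(ray(p,d['point'],z,s),3)[:2])
E
```

```text
t: 2.45
ee_pos: [0.4016, -0.3081, 0.3209]
tcp_rot: [1.0, 0.002, 0.001, 0.0]
force: [-0.3, -0.5, 0.3]
width: 0.004
isolator 0.94 [167.7 343.4] [ 0.373 -0.443]
isolator 0.89 [236.5 269.6] [ 0.255 -0.331]
isolator 0.85 [181.2 188.7] [ 0.35  -0.202]
isolator 0.75 [104.9 256.4] [ 0.466 -0.308]
lever_tip 0.94 [229.  161.4] [ 0.317 -0.187]
lever_tip 0.91 [211.9 373.9] [ 0.342 -0.456]
lever_tip 0.65 [140.3 252.9] [ 0.431 -0.304]
```

View pics/w1.png

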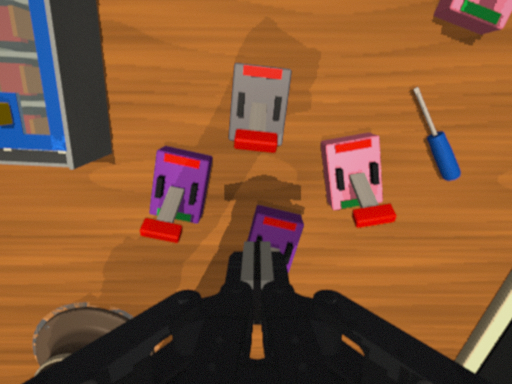

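The grey isolator is at (260,105) with the lever bar at (256,141), still ON. World position is centre (0.466, −0.308) and tip (0.431, −0.305). I'll push the lever towards +x with shut fingers.

```bash
python3 -m pendant '[[[-0.018,-0.003,0.221,0,0],[-0.018,-0.003,0.221,0,0],[-0.018,-0.003,0.221,0,0],[-0.018,-0.003,0.221,0,0],[-0.018,-0.003,0.221,0,0],[-0.018,-0.003,0.221,0,0],[-0.018,-0.003,0.221,0,0],[-0.018,-0.003,0.221,0,0]]]'
python3 -m pendant '[[[0.01,0,0,0,0],[0.02,0,0,0,0],[0.03,0,0,0,0],[0.04,0,0,0,0],[0.05,0,0,0,0],[0.06,0,0,0,0],[0.07,0,0,0,0],[0.08,0,0,0,0],[0.09,0,0,0,0],[0.092,0,0,0,0],[0.092,0,0,0,0]]]'
python3 -m pendant '[[[0.07,0,-0.02,0,0],[0.06,0,-0.06,0,0],[0.0,0.0,-0.22,0,0.08],[0.0,0.0,-0.22,0,0.08],[0.0,0.0,-0.22,0,0.08],[0.0,0.0,-0.22,0,0.08],[0.0,0.0,-0.22,0,0.08],[0.0,0.0,-0.22,0,0.08]]]'
python3 - <<'E'
from h import *
s=ctrl.read_state();p=ctrl.snapshot('wrist');save(p,'w2')
for l,z in [('isolator',0),('lever_tip',.106)]:
    for d in ctrl.place_of(l,p)[:5]:
        print(l,round(d['confidence'],2),np.round(d['point'],1),np.round(ray(p,d['point'],z,s),3)[:2])
go(.45,-.01,.33,0)
E
```

```text
t: 3.27
ee_pos: [0.3812, -0.3074, 0.0988]
tcp_rot: [1.0, -0.001, -0.001, -0.0]
force: [0.4, 0.0, 1.4]
width: 0.005
t: 4.18
ee_pos: [0.4752, -0.3062, 0.0991]
tcp_rot: [1.0, 0.0, 0.0, -0.0]
force: [-0.1, 0.8, -0.0]
width: 0.002
t: 4.85
ee_pos: [0.4742, -0.308, 0.3239]
tcp_rot: [1.0, -0.001, 0.003, 0.002]
force: [0.4, -0.2, -1.2]
width: 0.848
isolator 0.97 [ 47.1 461.9] [ 0.616 -0.595]
isolator 0.96 [156.9 256. ] [ 0.463 -0.308]
isolator 0.81 [223.4 189.9] [ 0.352 -0.199]
isolator 0.66 [273.5 269.8] [ 0.256 -0.332]
lever_tip 0.79 [141.2 256.2] [ 0.503 -0.309]
lever_tip 0.78 [332.7 267.3] [ 0.224 -0.324]
lever_tip 0.6 [ 64.9 500.6] [ 0.585 -0.576]
go (0.45, -0.01, 0.33, 0) [-0.0238 -0.2964 -0.0117] turn -0.0004
```

```bash
python3 -m pendant '[[[0.0,-0.296,-0.04,0,0.0854],[0.0,-0.296,-0.04,0,0.0854],[0.0,-0.296,-0.04,0,0.0854],[0.0,-0.296,-0.04,0,0.0854],[0.0,-0.296,-0.04,0,0.0854],[0.0,-0.296,-0.04,0,0.0854],[0.0,-0.296,-0.04,0,0.0854],[0.0,-0.296,-0.04,0,0.0854],[0.0,-0.296,-0.04,0,0.0854],[0.0,-0.296,-0.04,0,0.0854],[0.0,-0.296,-0.04,0,0.0854]]]'
python3 - <<'E'
from h import *
s=ctrl.read_state();p=ctrl.snapshot('wrist');save(p,'w3')
for l,z in [('unit',0),('lip',.052),('cover_grip',.1155),('pack0_center',.048)]:
    for d in ctrl.place_of(l,p)[:5]:
        print(l,round(d['confidence'],2),np.round(d['point'],1),np.round(ray(p,d['point'],z,s),3)[:2])
E
```

```text
t: 5.92
ee_pos: [0.4741, -0.0121, 0.3579]
tcp_rot: [1.0, -0.001, -0.001, 0.0]
force: [-0.1, -0.1, -0.1]
width: 0.996
unit 0.61 [109.  255.4] [ 0.53 -0.01]
unit 0.15 [169.6 257.1] [ 0.432 -0.013]
cover_grip 0.75 [165.8 256.4] [ 0.465 -0.012]
```

View pics/w3.png

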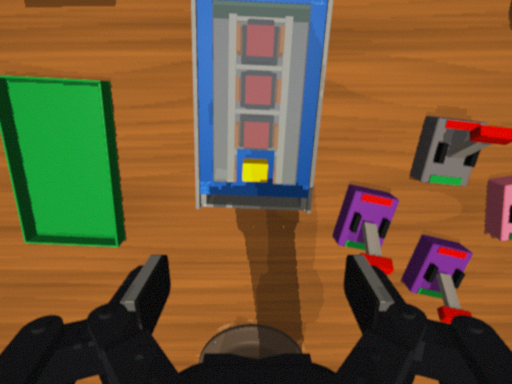

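Run:
```python
from h import *
s=ctrl.read_state();p=ctrl.snapshot('wrist')
def r(c,rw,z): print((c,rw),np.round(ray(p,[rw,c],z,s),4)[:2])
for q in [(194,20),(200,206),(330,20),(309,209)]: r(*q,.103)
for q in [(260,40),(259,90),(257,131)]: r(*q,.065)
r(255,165,.1315)
hsv=cv2.cvtColor(p['color'],cv2.COLOR_RGB2HSV)
m=cv2.inRange(hsv,(22,150,150),(32,255,255));n,_,st,ce=cv2.connectedComponentsWithStats(m)
for i in range(1,n):
  if st[i,4]>40: print(st[i],ce[i])
```

```text
(194, 20) [0.6347 0.0602]
(200, 206) [0.4059 0.0673]
(330, 20) [ 0.6344 -0.0964]
(309, 209) [ 0.4012 -0.0845]
(260, 40) [ 0.6193 -0.0162]
(259, 90) [ 0.5586 -0.015 ]
(257, 131) [ 0.504  -0.0122]
(255, 165) [ 0.4707 -0.0096]
[243 163  25  19 457] [254.99562363 171.95842451]
```

Bays 1–3 hold packs at rows 131, 90 and 40; bay 0 is hidden under the grip at (255,172). The isolator reads OFF. Unit origin is about (0.531, −0.014) with yaw about −0.041. I'll grasp the grip next.

```bash
python3 -m pendant '[[[-0.013,-0.001,0.158,0.041,0.0854],[-0.013,-0.001,0.158,0.041,0.0854],[-0.013,-0.001,0.158,0.041,0.0854],[-0.013,-0.001,0.158,0.041,0.0854],[-0.013,-0.001,0.158,0.041,0.0854],[-0.013,-0.001,0.2,0.041,0.0854],[-0.013,-0.001,0.253,0.041,0.0854],[-0.013,-0.001,0.253,0.041,0.0854],[-0.013,-0.001,0.253,0.041,0.0854]]]'
python3 -m pendant '[[[0,0,0,0,0.02],[0,0,0,0,0.02],[0,0,0,0,0.02],[0,0,0,0,0.02],[0,0,0,0,0.02],[0,0,0,0,0.02],[0,0,0,0,0.02],[0,0,0,0,0.02]]]' 40
python3 - <<'E'
from h import *
s=ctrl.read_state();p=ctrl.snapshot('wrist');save(p,'w4');print(s['width']*.0854)
E
```

```text
t: 6.97
ee_pos: [0.4605, -0.01, 0.1049]
tcp_rot: [1.0, -0.021, -0.002, -0.0]
force: [-1.0, 0.9, 0.0]
width: 1.0
t: 7.63
ee_pos: [0.4625, -0.0096, 0.1079]
tcp_rot: [1.0, -0.021, 0.001, 0.0]
force: [-0.7, 0.0, 8.3]
width: 0.369
0.031496026370721915
```

View pics/w4.png

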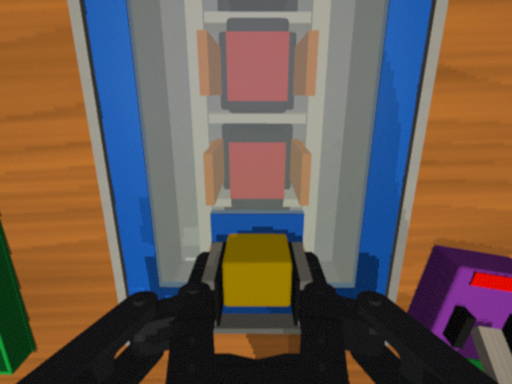

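The grip block at (257,270) is held: width 31.5 mm, fingers lightly touching the cover. Sliding it open now.

```bash
python3 -m pendant '[[[0.01,0,-0.002,0,0.02],[0.03,0,-0.002,0,0.02],[0.05,0,-0.002,0,0.02],[0.07,0,-0.002,0,0.02],[0.09,0,-0.002,0,0.02],[0.11,0,-0.002,0,0.02],[0.13,0,-0.002,0,0.02],[0.15,0,-0.002,0,0.02],[0.17,0,-0.002,0,0.02],[0.19,0,-0.002,0,0.02],[0.205,0,-0.002,0,0.02],[0.21,0,-0.002,0,0.02]]]'
python3 -m pendant '[[[0.003,0,0,0,0.02],[0.006,0,0,0,0.02],[0.009,0,0,0,0.02],[0.012,0,0,0,0.02],[0.015,0,0,0,0.02],[0.018,0,0,0,0.02]]]'
```

```text
t: 8.68
ee_pos: [0.6729, -0.0189, 0.1081]
tcp_rot: [1.0, -0.021, 0.0, 0.0]
force: [-1.7, -1.7, 0.3]
width: 0.365
t: 9.18
ee_pos: [0.6888, -0.0196, 0.1081]
tcp_rot: [1.0, -0.021, -0.0, 0.0]
force: [-1.2, -2.3, -4.6]
width: 0.366
```

```bash
python3 -m pendant '[[[0.003,0,0,0,0.02],[0.006,0,0,0,0.02],[0.009,0,0,0,0.02],[0.009,0,0,0,0.02]]]'
python3 -m pendant '[[[0.003,0,0,0,0.02],[0.006,0,0,0,0.02],[0.006,0,0,0,0.02]]]'
python3 -m pendant '[[[0.003,0,0,0,0.02],[0.006,0,0,0,0.02],[0.006,0,0,0,0.02]]]'
```

```text
t: 9.52
ee_pos: [0.6901, -0.0197, 0.1078]
tcp_rot: [1.0, -0.021, -0.009, 0.001]
force: [-32.7, -2.4, 18.5]
width: 0.366
t: 9.77
ee_pos: [0.6917, -0.0197, 0.1072]
tcp_rot: [1.0, -0.021, -0.013, 0.001]
force: [-48.1, -2.4, 25.5]
width: 0.364
t: 10.02
ee_pos: [0.6958, -0.0199, 0.1062]
tcp_rot: [1.0, -0.02, -0.016, 0.002]
force: [-52.1, -2.1, 24.0]
width: 0.366
```

```bash
python3 -m pendant '[[[-0.012,0,0,0,0.06],[-0.012,0,0,0,0.0854],[-0.012,0,0,0,0.0854],[-0.012,0,-0.04,0,0.0854],[-0.012,0,-0.08,0,0.0854],[-0.2,0,-0.19,0,0.0854],[-0.2,0,-0.19,0,0.0854],[-0.2,0,-0.19,0,0.0854],[-0.2,0,-0.19,0,0.0854],[-0.2,0,-0.19,0,0.0854],[-0.2,0,-0.19,0,0.0854],[-0.2,0,-0.19,0,0.0854]]]'
python3 - <<'E'
from h import *
s=ctrl.read_state();p=ctrl.snapshot('wrist');save(p,'w5');print(s['ee_pos'])
for k in range(4):
    for d in ctrl.place_of('pack%d_center'%k,p)[:5]:
        print(k,round(d['confidence'],2),np.round(d['point'],1),np.round(ray(p,d['point'],.048,s),4)[:2])
    if k==0: 
        for l,z in [('lip',.052),('cover_grip',.1155),('tray',0)]:
            for d in ctrl.place_of(l,p)[:2]: print(l,round(d['confidence'],2),np.round(ray(p,d['point'],z,s),4)[:2])
E
```

```text
t: 11.02
ee_pos: [0.5106, -0.0111, 0.3019]
tcp_rot: [1.0, -0.02, 0.003, 0.0]
force: [1.0, -0.5, 0.4]
width: 1.001
[ 0.51061246 -0.01105296  0.30185294]
0 0.74 [212.2 255.7] [ 0.4359 -0.0069]
0 0.61 [139.7 256.9] [ 0.536  -0.0126]
lip 0.64 [ 0.5312 -0.0133]
cover_grip 0.31 [ 0.5021 -0.2314]
tray 0.72 [0.4366 0.2991]
1 0.72 [167.5 256.7] [ 0.4994 -0.0108]
2 0.97 [123.3 259. ] [ 0.5565 -0.0161]
3 0.93 [ 75.8 257.3] [ 0.6127 -0.0161]
```

View pics/w5.png

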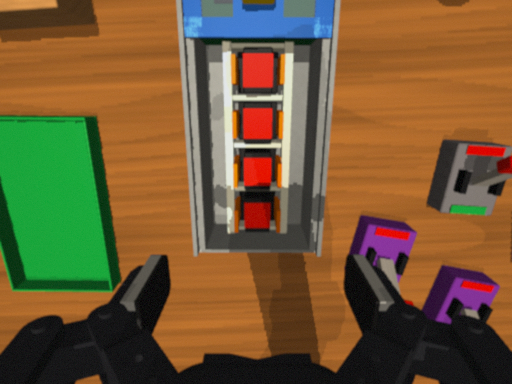

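```bash
cat >> h.py <<'E'
def tray(p,s=None):
    "tray centre, yaw of its long axis, from the green blob (network mask closed)"
    hsv=cv2.cvtColor(p['color'],cv2.COLOR_RGB2HSV)
    m=cv2.inRange(hsv,(50,120,60),(75,255,255));n,L,st,ce=cv2.connectedComponentsWithStats(m)
    P=[]
    for i in range(1,n):
        if st[i,4]<60: continue
        w=ray(p,ce[i][::-1],.02,s)
        if w[1]<.12: continue
        P+=np.argwhere(L==i).tolist()
    pts=np.array([ray(p,q,.028,s)[:2] for q in P],np.float32)
    (c,wh,a)=cv2.minAreaRect(pts)
    a=np.radians(a)
    if wh[0]<wh[1]: a+=np.pi/2
    a=(a+np.pi/2)%np.pi-np.pi/2
    return np.round(c,4),np.round(wh,4),round(a,3)
E
python3 - <<'E'
from h import *
s=ctrl.read_state();p=ctrl.snapshot('wrist');print(tray(p,s))
hsv=cv2.cvtColor(p['color'],cv2.COLOR_RGB2HSV)
m=cv2.inRange(hsv,(0,200,90),(4,255,255))|cv2.inRange(hsv,(176,200,90),(180,255,255));n,L,st,ce=cv2.connectedComponentsWithStats(m)
for i in range(1,n):
    if st[i,4]>150: print(st[i],np.round(ray(p,ce[i][::-1],.065,s),4))
p=ctrl.snapshot('top');print('top',tray(p));
for d in ctrl.place_of('cover_grip',p)[:2]: print(d['confidence'],ray(p,d['point'],.1155))
E
```

```text
(array([0.4414, 0.2976]), array([0.164 , 0.2752]), np.float64(-0.078))
[ 242   51   32   35 1013] [ 0.6181 -0.0168  0.065 ]
[243 107  29  31 897] [ 0.5582 -0.0138  0.065 ]
[470 145  38  11 318] [ 0.5134 -0.2968  0.065 ]
[243 157  29  29 783] [ 0.4987 -0.0116  0.065 ]
[244 202  27  26 656] [ 0.4392 -0.0083  0.065 ]
[377 228  33  11 210] [ 0.4047 -0.1912  0.065 ]
[463 281  32  11 175] [ 0.3153 -0.3229  0.065 ]
top (array([0.4405, 0.2968]), array([0.1538, 0.271 ]), np.float64(-0.075))
0.61 [ 0.69433143 -0.02536816  0.1155    ]
```

Four packs show in the bays at rows 214, 171, 122 and 68, and the cover is open. The wrist and top cameras agree on the tray: (0.441, 0.297), yaw −0.077. Starting with pack 3.

Run:
```python
from h import *
go(.6181,-.0168,.15,-.045)
```

```text
go (0.6181, -0.0168, 0.15, -0.045) [0.108  0.0008 0.1476] turn 0.004
```

```bash
python3 -m pendant '[[[0.108,0.001,0.12,0.004,0.0854],[0.108,0.001,0.12,0.004,0.0854],[0.108,0.001,0.12,0.004,0.0854],[0.108,0.001,0.12,0.004,0.0854],[0.108,0.001,0.15,0.004,0.0854],[0.108,0.001,0.18,0.004,0.0854],[0.108,0.001,0.21,0.004,0.0854],[0.108,0.001,0.23,0.004,0.0854],[0.108,0.001,0.24,0.004,0.0854],[0.108,0.001,0.24,0.004,0.0854],[0.108,0.001,0.24,0.004,0.0854]]]'
python3 -m pendant '[[[0,0,0,0,0.04],[0,0,0,0,0.04],[0,0,0,0,0.04],[0,0,0,0,0.04],[0,0,0,0,0.04],[0,0,0,0,0.04],[0,0,0,0,0.04]]]' 30
python3 - <<'E'
from h import *
s=ctrl.read_state();p=ctrl.snapshot('wrist');save(p,'w6');print(s['width']*.0854,s['ee_pos'])
E
```

```text
t: 12.48
ee_pos: [0.6184, -0.017, 0.0585]
tcp_rot: [1.0, -0.023, -0.0, -0.0]
force: [-0.5, 0.7, -0.7]
width: 0.997
t: 13.07
ee_pos: [0.6197, -0.0166, 0.0611]
tcp_rot: [1.0, -0.022, 0.002, -0.0]
force: [-2.6, 1.4, 12.6]
width: 0.486
0.041534392638076637 [ 0.61965071 -0.01657032  0.06111634]
```

View pics/w6.png

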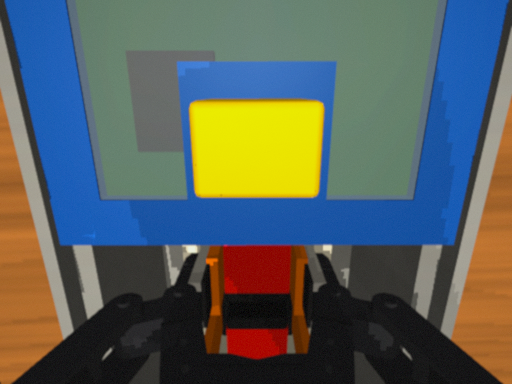

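The pads hold both orange tabs at (212,300) and (298,300), 41.5 mm apart. Lifting.

```bash
python3 -m pendant '[[[0,0,-0.01,0,0.03],[0,0,-0.025,0,0.03],[0,0,-0.05,0,0.03],[0,0,-0.08,0,0.03],[0,0,-0.12,0,0.03],[0,0,-0.14,0,0.03],[0,0,-0.14,0,0.03]]]'
python3 - <<'E'
from h import *
s=ctrl.read_state();p=ctrl.snapshot('wrist');save(p,'w7')
p=ctrl.snapshot('top');print(tray(p))
go(.5362,.2897,.2,-.076)
E
```

```text
t: 13.7
ee_pos: [0.6207, -0.0169, 0.2045]
tcp_rot: [1.0, -0.023, 0.004, -0.0]
force: [0.9, -0.0, -4.2]
width: 0.475
(array([0.4406, 0.2971]), array([0.1539, 0.2705]), np.float64(-0.073))
go (0.5362, 0.2897, 0.2, -0.076) [-0.0957 -0.303  -0.0012] turn 0.0306
```

View pics/w7.png

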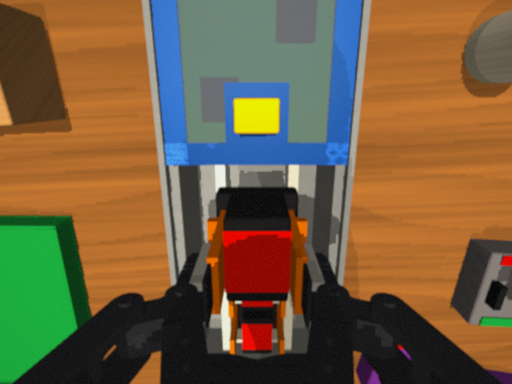

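Pack 3 is out and hanging level in the gripper at (257,260), and the tray hasn't moved. Carrying it to the far slot.

```bash
python3 -m pendant '[[[-0.096,-0.303,0,0.03,0.03],[-0.096,-0.303,0,0.03,0.03],[-0.096,-0.303,0,0.03,0.03],[-0.096,-0.303,0,0.03,0.03],[-0.096,-0.303,0,0.03,0.03],[-0.096,-0.303,0,0.03,0.03],[-0.096,-0.303,0,0.03,0.03],[-0.096,-0.303,0,0.03,0.03],[-0.096,-0.303,0,0.03,0.03],[-0.096,-0.303,0,0.03,0.03],[-0.096,-0.303,0,0.03,0.03]]]'
python3 -m pendant '[[[0,0,0.03,0,0.03],[0,0,0.06,0,0.03],[0,0,0.09,0,0.03],[0,0,0.115,0,0.03],[0,0,0.13,0,0.03],[0,0,0.135,0,0.03],[0,0,0.139,0,0.03],[0,0,0.143,0,0.03],[0,0,0.143,0,0.03]]]'
python3 - <<'E'
from h import *
s=ctrl.read_state();print(s['ee_pos'],s['force'],s['width'])
E
```

```text
t: 14.72
ee_pos: [0.5353, 0.2886, 0.1964]
tcp_rot: [0.999, -0.038, -0.001, 0.001]
force: [0.3, -0.8, -3.1]
width: 0.474
t: 15.47
ee_pos: [0.5369, 0.2896, 0.0561]
tcp_rot: [0.999, -0.038, 0.001, -0.0]
force: [1.0, 0.3, -3.5]
width: 0.48
[0.53687893 0.28959762 0.05609053] [ 1.02123399  0.33554237 -3.45522309] 0.48041278107520835
```

```bash
python3 -m pendant '[[[0,0,0.001,0,0.03],[0,0,0.002,0,0.03],[0,0,0.002,0,0.03]]]'
python3 -m pendant '[[[0,0,0,0,0.05],[0,0,0,0,0.06],[0,0,0,0,0.07],[0,0,0,0,0.0854],[0,0,0,0,0.0854],[0,0,0,0,0.0854],[0,0,-0.03,0,0.0854],[0,0,-0.07,0,0.0854],[0,0,-0.11,0,0.0854],[0,0,-0.14,0,0.0854],[0,0,-0.14,0,0.0854]]]'
python3 - <<'E'
from h import *
s=ctrl.read_state();p=ctrl.snapshot('wrist');save(p,'w8');print(tray(p,s))
p=ctrl.snapshot('top');print(tray(p))
go(.5582,-.0146,.2,-.045)
E
```

```text
t: 15.72
ee_pos: [0.5369, 0.2902, 0.0554]
tcp_rot: [0.999, -0.038, 0.001, -0.0]
force: [-2.8, -2.0, 8.1]
width: 0.477
t: 16.63
ee_pos: [0.5387, 0.2922, 0.2005]
tcp_rot: [0.999, -0.038, 0.005, -0.003]
force: [0.7, 0.8, 0.3]
width: 1.0
(array([0.4419, 0.2996]), array([0.1601, 0.274 ]), np.float64(-0.052))
(array([0.5013, 0.2555]), array([0.0738, 0.1419]), np.float64(-0.052))
go (0.5582, -0.0146, 0.2, -0.045) [ 0.0445  0.3025 -0.0055] turn -0.0303
```

View pics/w8.png

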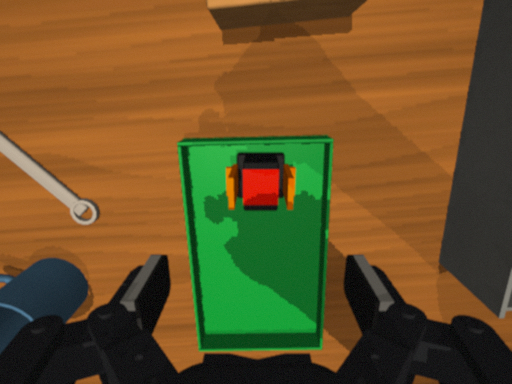

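Pack 3 stands upright in the tray at (261,185). Pack 2 is next.

```bash
python3 -m pendant '[[[0.044,0.302,0,-0.03,0.0854],[0.044,0.302,0,-0.03,0.0854],[0.044,0.302,0,-0.03,0.0854],[0.044,0.302,0,-0.03,0.0854],[0.044,0.302,0,-0.03,0.0854],[0.044,0.302,0,-0.03,0.0854],[0.044,0.302,0,-0.03,0.0854],[0.044,0.302,0,-0.03,0.0854],[0.044,0.302,0,-0.03,0.0854],[0.044,0.302,0,-0.03,0.0854],[0.044,0.302,0,-0.03,0.0854]]]'
python3 - <<'E'
from h import *
go(.5582,-.0146,.0605,-.045)
s=ctrl.read_state();p=ctrl.snapshot('wrist')
for d in ctrl.place_of('pack2_center',p)[:5]: print(round(d['confidence'],2),np.round(d['point'],1),np.round(ray(p,d['point'],.048,s),4)[:2])
E
```

```text
t: 17.65
ee_pos: [0.5565, -0.0131, 0.1923]
tcp_rot: [1.0, -0.022, -0.001, -0.0]
force: [-0.4, 0.3, 0.5]
width: 0.997
go (0.5582, -0.0146, 0.0605, -0.045) [0.002  0.0016 0.1318] turn 0.0013
0.67 [179.2 257.7] [ 0.5579 -0.014 ]
```

```bash
python3 -m pendant '[[[0.002,0.001,0.03,0,0.0854],[0.002,0.001,0.06,0,0.0854],[0.002,0.001,0.09,0,0.0854],[0.002,0.001,0.115,0,0.0854],[0.002,0.001,0.13,0,0.0854],[0.002,0.001,0.136,0,0.0854],[0.002,0.001,0.136,0,0.0854]]]'
python3 -m pendant '[[[0,0,0,0,0.03],[0,0,0,0,0.03],[0,0,0,0,0.03],[0,0,0,0,0.03],[0,0,0,0,0.03],[0,0,0,0,0.03],[0,0,0,0,0.03]]]' 30
python3 -m pendant '[[[0,0,-0.01,0,0.03],[0,0,-0.025,0,0.03],[0,0,-0.05,0,0.03],[0,0,-0.08,0,0.03],[0,0,-0.12,0,0.03],[0,0,-0.14,0,0.03],[0,0,-0.14,0,0.03],[0,0,-0.14,0,0.03]]]'
python3 - <<'E'
from h import *
p=ctrl.snapshot('top');print(tray(p))
go(.4724,.2946,.2,-.075)
E
```

```text
t: 18.33
ee_pos: [0.5581, -0.0142, 0.0559]
tcp_rot: [1.0, -0.021, -0.001, -0.0]
force: [-0.8, -0.8, 0.4]
width: 1.002
t: 18.92
ee_pos: [0.5606, -0.0142, 0.0599]
tcp_rot: [1.0, -0.022, 0.002, -0.001]
force: [-2.8, 3.7, 13.3]
width: 0.489
t: 19.58
ee_pos: [0.5594, -0.016, 0.1989]
tcp_rot: [1.0, -0.023, 0.001, 0.0]
force: [0.0, -0.6, -5.1]
width: 0.474
(array([0.4404, 0.2982]), array([0.1545, 0.2693]), np.float64(-0.063))
go (0.4724, 0.2946, 0.2, -0.075) [-0.1002 -0.3064 -0.0029] turn 0.0294
```

```bash
python3 -m pendant '[[[-0.1,-0.306,0,0.025,0.03],[-0.1,-0.306,0,0.025,0.03],[-0.1,-0.306,0,0.025,0.03],[-0.1,-0.306,0,0.025,0.03],[-0.1,-0.306,0,0.025,0.03],[-0.1,-0.306,0,0.025,0.03],[-0.1,-0.306,0,0.025,0.03],[-0.1,-0.306,0,0.025,0.03],[-0.1,-0.306,0,0.025,0.03],[-0.1,-0.306,0,0.025,0.03],[-0.1,-0.306,0,0.025,0.03]]]'
python3 -m pendant '[[[0,0,0.03,0,0.03],[0,0,0.06,0,0.03],[0,0,0.09,0,0.03],[0,0,0.115,0,0.03],[0,0,0.13,0,0.03],[0,0,0.135,0,0.03],[0,0,0.138,0,0.03],[0,0,0.141,0,0.03],[0,0,0.141,0,0.03]]]'
python3 - <<'E'
from h import *
s=ctrl.read_state();print(s['ee_pos'],s['force'],s['width'])
E
```

```text
t: 20.55
ee_pos: [0.4724, 0.2933, 0.1955]
tcp_rot: [0.999, -0.035, -0.001, 0.001]
force: [0.2, -0.2, -3.7]
width: 0.477
t: 21.3
ee_pos: [0.4736, 0.2943, 0.0567]
tcp_rot: [0.999, -0.036, 0.0, -0.0]
force: [0.6, 0.3, -3.6]
width: 0.479
[0.47364514 0.29429032 0.05669581] [ 0.55129758  0.25708096 -3.60933849] 0.4790517069842372
```

```bash
python3 -m pendant '[[[0,0,0.001,0,0.03],[0,0,0.002,0,0.03],[0,0,0.003,0,0.03],[0,0,0.003,0,0.03]]]'
python3 -m pendant '[[[0,0,0,0,0.05],[0,0,0,0,0.06],[0,0,0,0,0.07],[0,0,0,0,0.0854],[0,0,0,0,0.0854],[0,0,0,0,0.0854],[0,0,-0.03,0,0.0854],[0,0,-0.07,0,0.0854],[0,0,-0.11,0,0.0854],[0,0,-0.14,0,0.0854],[0,0,-0.14,0,0.0854]]]'
python3 - <<'E'
from h import *
s=ctrl.read_state();p=ctrl.snapshot('wrist');save(p,'w9');print(tray(p,s))
for l in ['pack0_center']:
    for d in ctrl.place_of(l,p)[:6]: print(round(d['confidence'],2),np.round(d['point'],1),np.round(ray(p,d['point'],.042,s),4)[:2])
go(.4987,-.0116,.2,-.045)
E
```

```text
t: 21.63
ee_pos: [0.4734, 0.295, 0.0543]
tcp_rot: [0.999, -0.035, 0.001, -0.0]
force: [-1.7, -0.8, 2.7]
width: 0.474
t: 22.55
ee_pos: [0.4756, 0.297, 0.2]
tcp_rot: [0.999, -0.035, 0.004, -0.003]
force: [0.8, 0.9, 0.6]
width: 1.002
(array([0.4408, 0.2997]), array([0.1604, 0.2708]), np.float64(-0.052))
go (0.4987, -0.0116, 0.2, -0.045) [ 0.0466  0.304  -0.0056] turn -0.0256
```

View pics/w9.png

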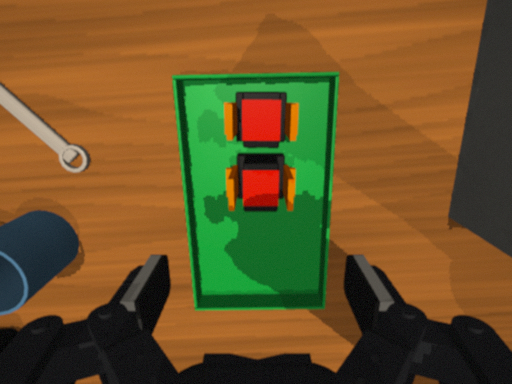

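Packs 3 and 2 stand upright at (261,120) and (261,187). Pack 1 is next.

```bash
python3 -m pendant '[[[0.047,0.304,0,-0.026,0.0854],[0.047,0.304,0,-0.026,0.0854],[0.047,0.304,0,-0.026,0.0854],[0.047,0.304,0,-0.026,0.0854],[0.047,0.304,0,-0.026,0.0854],[0.047,0.304,0,-0.026,0.0854],[0.047,0.304,0,-0.026,0.0854],[0.047,0.304,0,-0.026,0.0854],[0.047,0.304,0,-0.026,0.0854],[0.047,0.304,0,-0.026,0.0854],[0.047,0.304,0,-0.026,0.0854],[0.047,0.304,0,-0.026,0.0854]]]'
python3 - <<'E'
from h import *
go(.4987,-.0116,.0605,-.045)
s=ctrl.read_state();p=ctrl.snapshot('wrist')
for d in ctrl.place_of('pack1_center',p)[:5]: print(round(d['confidence'],2),np.round(d['point'],1),np.round(ray(p,d['point'],.048,s),4)[:2])
E
```

```text
t: 23.65
ee_pos: [0.4982, -0.0103, 0.1927]
tcp_rot: [1.0, -0.021, -0.001, -0.0]
force: [-0.4, 0.7, -0.4]
width: 1.0
go (0.4987, -0.0116, 0.0605, -0.045) [0.0007 0.0013 0.1322] turn 0.0032
0.89 [179.3 257.1] [ 0.4994 -0.0107]
```

```bash
python3 -m pendant '[[[0.001,0.001,0.03,0.003,0.0854],[0.001,0.001,0.06,0.003,0.0854],[0.001,0.001,0.09,0.003,0.0854],[0.001,0.001,0.115,0.003,0.0854],[0.001,0.001,0.13,0.003,0.0854],[0.001,0.001,0.135,0.003,0.0854],[0.001,0.001,0.135,0.003,0.0854]]]'
python3 -m pendant '[[[0,0,0,0,0.03],[0,0,0,0,0.03],[0,0,0,0,0.03],[0,0,0,0,0.03],[0,0,0,0,0.03],[0,0,0,0,0.03],[0,0,0,0,0.03]]]' 30
python3 -m pendant '[[[0,0,-0.01,0,0.03],[0,0,-0.025,0,0.03],[0,0,-0.05,0,0.03],[0,0,-0.08,0,0.03],[0,0,-0.12,0,0.03],[0,0,-0.14,0,0.03],[0,0,-0.14,0,0.03],[0,0,-0.14,0,0.03]]]'
python3 - <<'E'
from h import *
p=ctrl.snapshot('top');print(tray(p))
go(.4088,.2996,.2,-.07)
E
```

```text
t: 24.33
ee_pos: [0.4987, -0.0121, 0.0572]
tcp_rot: [1.0, -0.023, -0.001, -0.0]
force: [0.0, 0.3, -0.4]
width: 1.001
t: 24.92
ee_pos: [0.5011, -0.0116, 0.0606]
tcp_rot: [1.0, -0.023, 0.002, -0.0]
force: [-2.5, 3.8, 13.6]
width: 0.485
t: 25.58
ee_pos: [0.4999, -0.0134, 0.1998]
tcp_rot: [1.0, -0.024, 0.001, 0.0]
force: [-0.0, -0.4, -4.1]
width: 0.473
(array([0.4401, 0.2982]), array([0.1545, 0.2698]), np.float64(-0.063))
go (0.4088, 0.2996, 0.2, -0.07) [-0.1049 -0.3084 -0.0019] turn 0.0223
```

```bash
python3 -m pendant '[[[-0.105,-0.308,0,0.022,0.03],[-0.105,-0.308,0,0.022,0.03],[-0.105,-0.308,0,0.022,0.03],[-0.105,-0.308,0,0.022,0.03],[-0.105,-0.308,0,0.022,0.03],[-0.105,-0.308,0,0.022,0.03],[-0.105,-0.308,0,0.022,0.03],[-0.105,-0.308,0,0.022,0.03],[-0.105,-0.308,0,0.022,0.03],[-0.105,-0.308,0,0.022,0.03],[-0.105,-0.308,0,0.022,0.03]]]'
python3 -m pendant '[[[0,0,0.03,0,0.03],[0,0,0.06,0,0.03],[0,0,0.09,0,0.03],[0,0,0.115,0,0.03],[0,0,0.13,0,0.03],[0,0,0.135,0,0.03],[0,0,0.138,0,0.03],[0,0,0.141,0,0.03],[0,0,0.143,0,0.03],[0,0,0.144,0,0.03],[0,0,0.144,0,0.03]]]'
python3 - <<'E'
from h import *
s=ctrl.read_state();print(s['ee_pos'],s['force'],s['width'])
E
```

```text
t: 26.55
ee_pos: [0.4085, 0.2984, 0.1966]
tcp_rot: [0.999, -0.034, -0.001, 0.001]
force: [-0.3, 0.0, -3.2]
width: 0.476
t: 27.47
ee_pos: [0.4097, 0.2997, 0.0551]
tcp_rot: [0.999, -0.035, 0.001, -0.0]
force: [0.0, -1.4, -0.7]
width: 0.476
[0.40974471 0.29969654 0.05511926] [ 0.04913745 -1.43573733 -0.68407097] 0.4764910790908375
```

```bash
python3 -m pendant '[[[0,0,0.001,0,0.03],[0,0,0.001,0,0.03]]]'
python3 -m pendant '[[[0,0,0,0,0.05],[0,0,0,0,0.06],[0,0,0,0,0.07],[0,0,0,0,0.0854],[0,0,0,0,0.0854],[0,0,0,0,0.0854],[0,0,-0.03,0,0.0854],[0,0,-0.07,0,0.0854],[0,0,-0.11,0,0.0854],[0,0,-0.14,0,0.0854],[0,0,-0.14,0,0.0854]]]'
python3 - <<'E'
from h import *
s=ctrl.read_state();p=ctrl.snapshot('wrist');save(p,'w10');print(tray(p,s))
for k in [1,2,3]:
    for d in ctrl.place_of('pack%d_center'%k,p)[:4]: print(round(d['confidence'],2),np.round(d['point'],1),np.round(ray(p,d['point'],.042,s),4)[:2])
go(.4392,-.0083,.2,-.045)
E
python3 -m pendant '[[[0,0,0,0,0.0854]]]'
```

```text
t: 27.63
ee_pos: [0.4098, 0.2999, 0.055]
tcp_rot: [0.999, -0.035, 0.001, -0.0]
force: [-3.1, -3.3, 11.2]
width: 0.479
t: 28.55
ee_pos: [0.4114, 0.3021, 0.1995]
tcp_rot: [0.999, -0.035, 0.004, -0.003]
force: [0.5, 0.4, -0.4]
width: 0.999
(array([0.4398, 0.2997]), array([0.1604, 0.2684]), np.float64(-0.052))
0.82 [181.1 257.5] [0.4086 0.3024]
0.65 [119.5 263.1] [0.4692 0.2929]
0.83 [ 43.5 259. ] [0.535  0.2924]
go (0.4392, -0.0083, 0.2, -0.045) [ 0.0517  0.3045 -0.0073] turn -0.0243
t: 28.83
ee_pos: [0.4085, 0.299, 0.1919]
tcp_rot: [0.999, -0.035, -0.001, 0.001]
force: [0.2, -0.2, 0.1]
width: 1.001
```

```bash
python3 -m pendant '[[[0.052,0.304,0,-0.024,0.0854],[0.052,0.304,0,-0.024,0.0854],[0.052,0.304,0,-0.024,0.0854],[0.052,0.304,0,-0.024,0.0854],[0.052,0.304,0,-0.024,0.0854],[0.052,0.304,0,-0.024,0.0854],[0.052,0.304,0,-0.024,0.0854],[0.052,0.304,0,-0.024,0.0854],[0.052,0.304,0,-0.024,0.0854],[0.052,0.304,0,-0.024,0.0854],[0.052,0.304,0,-0.024,0.0854],[0.052,0.304,0,-0.024,0.0854]]]'
python3 - <<'E'
from h import *
go(.4392,-.0083,.0605,-.045)
s=ctrl.read_state();p=ctrl.snapshot('wrist')
for d in ctrl.place_of('pack0_center',p)[:5]: print(round(d['confidence'],2),np.round(d['point'],1),np.round(ray(p,d['point'],.048,s),4)[:2])
E
```

```text
t: 29.83
ee_pos: [0.4397, -0.0058, 0.1928]
tcp_rot: [1.0, -0.021, -0.0, -0.0]
force: [-1.0, 0.7, -0.2]
width: 1.001
go (0.4392, -0.0083, 0.0605, -0.045) [-0.0003  0.0026  0.1323] turn 0.0022
0.72 [181.1 260. ] [ 0.439 -0.009]
```

```bash
python3 -m pendant '[[[0,0.002,0.03,0.002,0.0854],[0,0.002,0.06,0.002,0.0854],[0,0.002,0.09,0.002,0.0854],[0,0.002,0.115,0.002,0.0854],[0,0.002,0.13,0.002,0.0854],[0,0.002,0.134,0.002,0.0854],[0,0.002,0.134,0.002,0.0854]]]'
python3 -m pendant '[[[0,0,0,0,0.03],[0,0,0,0,0.03],[0,0,0,0,0.03],[0,0,0,0,0.03],[0,0,0,0,0.03],[0,0,0,0,0.03],[0,0,0,0,0.03]]]' 30
python3 -m pendant '[[[0,0,-0.01,0,0.03],[0,0,-0.025,0,0.03],[0,0,-0.05,0,0.03],[0,0,-0.08,0,0.03],[0,0,-0.12,0,0.03],[0,0,-0.14,0,0.03],[0,0,-0.14,0,0.03],[0,0,-0.14,0,0.03]]]'
python3 - <<'E'
from h import *
p=ctrl.snapshot('top');print(tray(p))
go(.3455,.304,.2,-.07)
E
```

```text
t: 30.52
ee_pos: [0.4392, -0.0084, 0.0584]
tcp_rot: [1.0, -0.023, -0.001, -0.0]
force: [-0.6, -0.4, -0.1]
width: 0.998
t: 31.1
ee_pos: [0.4414, -0.0088, 0.0613]
tcp_rot: [1.0, -0.023, 0.002, 0.0]
force: [-3.5, 0.8, 15.8]
width: 0.483
t: 31.77
ee_pos: [0.4402, -0.0095, 0.2004]
tcp_rot: [1.0, -0.024, 0.001, 0.0]
force: [0.1, -0.5, -4.8]
width: 0.467
(array([0.4404, 0.2968]), array([0.1538, 0.2708]), np.float64(-0.075))
go (0.3455, 0.304, 0.2, -0.07) [-0.1085 -0.3088 -0.0011] turn 0.0224
```

```bash
python3 -m pendant '[[[-0.108,-0.308,0,0.022,0.03],[-0.108,-0.308,0,0.022,0.03],[-0.108,-0.308,0,0.022,0.03],[-0.108,-0.308,0,0.022,0.03],[-0.108,-0.308,0,0.022,0.03],[-0.108,-0.308,0,0.022,0.03],[-0.108,-0.308,0,0.022,0.03],[-0.108,-0.308,0,0.022,0.03],[-0.108,-0.308,0,0.022,0.03],[-0.108,-0.308,0,0.022,0.03],[-0.108,-0.308,0,0.022,0.03]]]'
python3 -m pendant '[[[0,0,0.03,0,0.03],[0,0,0.06,0,0.03],[0,0,0.09,0,0.03],[0,0,0.115,0,0.03],[0,0,0.13,0,0.03],[0,0,0.135,0,0.03],[0,0,0.138,0,0.03],[0,0,0.141,0,0.03],[0,0,0.143,0,0.03],[0,0,0.143,0,0.03]]]'
python3 - <<'E'
from h import *
s=ctrl.read_state();print(s['ee_pos'],s['force'],s['width'])
E
```

```text
t: 32.73
ee_pos: [0.3458, 0.3022, 0.1976]
tcp_rot: [0.999, -0.034, -0.001, 0.001]
force: [0.5, 0.1, -4.2]
width: 0.475
t: 33.57
ee_pos: [0.3471, 0.3035, 0.0568]
tcp_rot: [0.999, -0.035, 0.001, -0.0]
force: [0.8, 0.1, -3.6]
width: 0.474
[0.3471008  0.30354158 0.05679001] [ 0.77582342  0.13108826 -3.56485226] 0.4742503947986442
```

```bash
python3 -m pendant '[[[0,0,0.001,0,0.03],[0,0,0.002,0,0.03],[0,0,0.003,0,0.03],[0,0,0.003,0,0.03]]]'
python3 -m pendant '[[[0,0,0,0,0.05],[0,0,0,0,0.06],[0,0,0,0,0.07],[0,0,0,0,0.0854],[0,0,0,0,0.0854],[0,0,0,0,0.0854],[0,0,-0.03,0,0.0854],[0,0,-0.07,0,0.0854],[0,0,-0.11,0,0.0854],[0.04,0,-0.15,0,0.0854],[0.07,0,-0.2,0,0.0854],[0.07,0,-0.2,0,0.0854]]]'
python3 -m pendant '[[[0,0,0,0,0.0854],[0,0,0,0,0.0854]]]'
python3 - <<'E'
from h import *
s=ctrl.read_state();p=ctrl.snapshot('wrist');save(p,'w11');print(tray(p,s))
for k in range(4):
    for d in ctrl.place_of('pack%d_center'%k,p)[:4]: print(k,round(d['confidence'],2),np.round(d['point'],1),np.round(ray(p,d['point'],.042,s),4)[:2])
p=ctrl.snapshot('top');print('top',tray(p))
for d in ctrl.place_of('cover_grip',p)[:2]: print(d['confidence'],ray(p,d['point'],.1155))
go(.6885,-.02,.2,-.045)
E
```

```text
t: 33.9
ee_pos: [0.3472, 0.304, 0.0557]
tcp_rot: [0.999, -0.035, 0.001, -0.0]
force: [-4.8, -6.5, 25.2]
width: 0.469
t: 34.9
ee_pos: [0.4185, 0.2985, 0.2565]
tcp_rot: [0.999, -0.035, 0.001, -0.001]
force: [0.5, 0.4, -0.1]
width: 0.996
t: 35.07
ee_pos: [0.4176, 0.2988, 0.2543]
tcp_rot: [0.999, -0.035, 0.001, -0.001]
force: [-1.2, -0.2, 0.8]
width: 1.002
(array([0.4412, 0.2996]), array([0.1601, 0.2707]), np.float64(-0.053))
0 0.55 [224.7 254.4] [0.3414 0.3074]
1 0.88 [170.9 256.6] [0.4109 0.2997]
2 0.83 [119.4 257.2] [0.4705 0.2948]
3 0.82 [ 57.4 257.6] [0.5345 0.2898]
3 0.28 [171.2 255.3] [0.4107 0.3012]
top (array([0.4393, 0.297 ]), array([0.1544, 0.2673]), np.float64(-0.026))
0.93 [ 0.69140245 -0.02095204  0.1155    ]
go (0.6885, -0.02, 0.2, -0.045) [0.2941 0.2992 0.0524] turn -0.0232
```

View pics/w11.png

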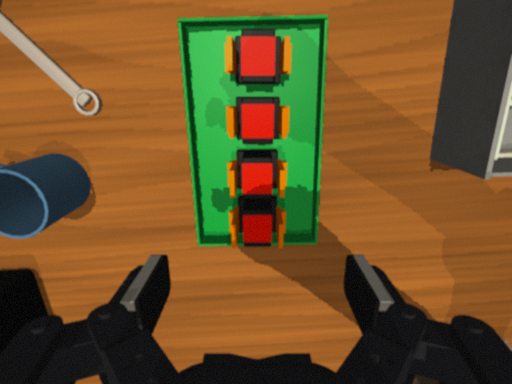

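Run:
```python
from h import *
s=ctrl.read_state();p=ctrl.snapshot('wrist')
hsv=cv2.cvtColor(p['color'],cv2.COLOR_RGB2HSV)
m=cv2.inRange(hsv,(0,200,90),(4,255,255))|cv2.inRange(hsv,(176,200,90),(180,255,255));n,L,st,ce=cv2.connectedComponentsWithStats(m)
for i in range(1,n):
    if st[i,4]>150:
        l,t,w,h=st[i,:4];print(st[i],*[np.round(ray(p,q,.059,s)[:2],4) for q in (ce[i][::-1],(t,l+w/2),(t+h,l+w/2))])
for X in [(.347,.3035,.059),(.347-.0965,.3035,.032)]: print(proj(p,X,s))
cv2.imwrite('pics/w11c.png',cv2.resize(p['color'][130:260,170:340,::-1],None,fx=4,fy=4,interpolation=cv2.INTER_CUBIC))
```

```text
[ 240   34   35   39 1297] [0.5343 0.2897] [0.5509 0.2884] [0.5153 0.2908]
[ 241  101   33   36 1135] [0.4706 0.2945] [0.4881 0.2926] [0.4507 0.2951]
[241 161  31  32 972] [0.4067 0.2998] [0.4242 0.298 ] [0.3867 0.3006]
[242 213  30  28 802] [0.3449 0.3038] [0.3618 0.3017] [0.3251 0.3042]
[256.31339838 224.55840132]
[261.08879013 280.31928387]
```

View pics/w11c.png

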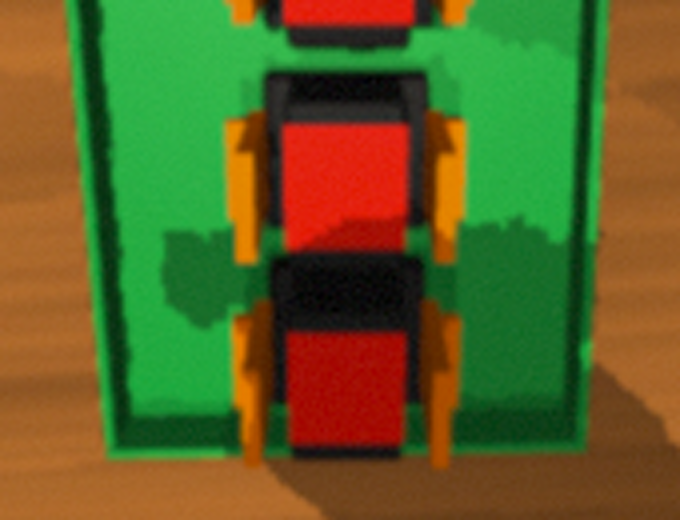

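All four packs stand upright in the tray with even 63 mm spacing. Shutting the cover now.

```bash
python3 -m pendant '[[[0.295,0.299,0.04,-0.023,0.0854],[0.295,0.299,0.04,-0.023,0.0854],[0.295,0.299,0.04,-0.023,0.0854],[0.295,0.299,0.04,-0.023,0.0854],[0.295,0.299,0.04,-0.023,0.0854],[0.295,0.299,0.04,-0.023,0.0854],[0.295,0.299,0.04,-0.023,0.0854],[0.295,0.299,0.04,-0.023,0.0854],[0.295,0.299,0.04,-0.023,0.0854],[0.295,0.299,0.04,-0.023,0.0854],[0.295,0.299,0.04,-0.023,0.0854],[0.295,0.299,0.04,-0.023,0.0854]]]'
python3 -m pendant '[[[0,0,0,0,0.0854],[0,0,0,0,0.0854]]]'
python3 - <<'E'
from h import *
s=ctrl.read_state();p=ctrl.snapshot('wrist')
hsv=cv2.cvtColor(p['color'],cv2.COLOR_RGB2HSV)
m=cv2.inRange(hsv,(22,150,100),(32,255,255));n,_,st,ce=cv2.connectedComponentsWithStats(m)
for i in range(1,n):
  if st[i,4]>100: print(st[i],ray(p,[st[i,1]+st[i,3],ce[i][0]],.1315,s))
for d in ctrl.place_of('cover_grip',p)[:2]: print(d['confidence'],ray(p,d['point'],.1155,s))
go(.690,-.02,.108,-.045)
E
```

```text
t: 36.47
ee_pos: [0.6907, -0.0241, 0.2111]
tcp_rot: [1.0, -0.026, -0.001, 0.001]
force: [-0.7, -0.2, -0.2]
width: 1.006
t: 36.63
ee_pos: [0.6894, -0.0181, 0.2132]
tcp_rot: [1.0, -0.022, -0.0, -0.0]
force: [-0.2, 0.3, 0.7]
width: 0.998
[ 239  181   41   37 1439] [ 0.67660405 -0.0191261   0.1315    ]
0.67 [ 0.68660673 -0.02062802  0.1155    ]
go (0.69, -0.02, 0.108, -0.045) [0.0005 0.002  0.1058] turn 0.0012
```

```bash
python3 -m pendant '[[[0,0.002,0.04,0,0.0854],[0,0.002,0.07,0,0.0854],[0,0.002,0.095,0,0.0854],[0,0.002,0.106,0,0.0854],[0,0.002,0.106,0,0.0854]]]'
python3 -m pendant '[[[0,0,0,0,0.02],[0,0,0,0,0.02],[0,0,0,0,0.02],[0,0,0,0,0.02],[0,0,0,0,0.02],[0,0,0,0,0.02],[0,0,0,0,0.02],[0,0,0,0,0.02]]]' 40
python3 -m pendant '[[[-0.01,0,-0.002,0,0.02],[-0.03,0,-0.002,0,0.02],[-0.05,0,-0.002,0,0.02],[-0.07,0,-0.002,0,0.02],[-0.09,0,-0.002,0,0.02],[-0.11,0,-0.002,0,0.02],[-0.13,0,-0.002,0,0.02],[-0.15,0,-0.002,0,0.02],[-0.17,0,-0.002,0,0.02],[-0.19,0,-0.002,0,0.02],[-0.21,0,-0.002,0,0.02],[-0.225,0,-0.002,0,0.02]]]'
python3 -m pendant '[[[-0.003,0,0,0,0.02],[-0.006,0,0,0,0.02],[-0.009,0,0,0,0.02],[-0.012,0,0,0,0.02],[-0.015,0,0,0,0.02],[-0.015,0,0,0,0.02]]]'
```

```text
t: 37.15
ee_pos: [0.688, -0.0212, 0.1048]
tcp_rot: [1.0, -0.022, -0.002, 0.0]
force: [-0.6, -0.1, 0.2]
width: 1.001
t: 37.82
ee_pos: [0.6909, -0.0197, 0.1096]
tcp_rot: [1.0, -0.022, 0.002, -0.001]
force: [-1.1, 4.0, 5.5]
width: 0.365
t: 38.82
ee_pos: [0.4643, -0.0097, 0.1096]
tcp_rot: [1.0, -0.022, 0.001, -0.001]
force: [2.7, 6.8, -8.5]
width: 0.363
t: 39.32
ee_pos: [0.45, -0.0091, 0.1096]
tcp_rot: [1.0, -0.022, 0.0, -0.001]
force: [-0.8, 6.9, -7.0]
width: 0.361
```

```bash
python3 -m pendant '[[[-0.003,0,0,0,0.02],[-0.006,0,0,0,0.02],[-0.008,0,0,0,0.02],[-0.008,0,0,0,0.02]]]'
python3 -m pendant '[[[-0.003,0,0,0,0.02],[-0.006,0,0,0,0.02],[-0.006,0,0,0,0.02],[-0.006,0,0,0,0.02]]]'
```

```text
t: 39.65
ee_pos: [0.4461, -0.0089, 0.1097]
tcp_rot: [1.0, -0.023, 0.004, -0.002]
force: [15.7, 5.6, -24.7]
width: 0.368
t: 39.98
ee_pos: [0.4451, -0.0088, 0.1105]
tcp_rot: [1.0, -0.023, 0.009, -0.002]
force: [32.0, 2.9, -36.9]
width: 0.363
```

```bash
python3 -m pendant '[[[0.004,0,0,0,0.05],[0.006,0,0,0,0.0854],[0.006,0,0,0,0.0854],[0.006,0,0,0,0.0854],[0.006,0,-0.03,0,0.0854],[0.006,0,-0.07,0,0.0854],[0.03,0,-0.11,0,0.0854],[0.06,0,-0.15,0,0.0854],[0.06,0,-0.19,0,0.0854],[0.06,0,-0.19,0,0.0854],[0.06,0,-0.19,0,0.0854],[0.06,0,-0.19,0,0.0854]]]'
python3 - <<'E'
from h import *
s=ctrl.read_state();p=ctrl.snapshot('wrist');save(p,'w12');print(s['ee_pos'])
hsv=cv2.cvtColor(p['color'],cv2.COLOR_RGB2HSV)
m=cv2.inRange(hsv,(22,150,100),(32,255,255));n,_,st,ce=cv2.connectedComponentsWithStats(m)
for i in range(1,n):
  if st[i,4]>100: print(st[i],ray(p,[st[i,1]+st[i,3],ce[i][0]],.1315,s))
p=ctrl.snapshot('top');save(p,'t12');print(tray(p))
for d in ctrl.place_of('lever_tip',p)[:6]: print(round(d['confidence'],2),np.round(d['point'],1),ray(p,d['point'],.106))
go(.555,-.308,.3,0)
E
```

```text
t: 40.98
ee_pos: [0.4956, -0.013, 0.2993]
tcp_rot: [1.0, -0.023, 0.0, 0.0]
force: [-0.7, 0.3, 0.1]
width: 1.0
[ 0.49563139 -0.01304733  0.29928652]
[241 203  29  27 747] [ 0.43230922 -0.00848457  0.1315    ]
(array([0.4405, 0.2982]), array([0.1545, 0.2691]), np.float64(-0.063))
0.74 [182.6 345.2] [ 0.5034921  -0.31668362  0.106     ]
0.61 [155.5 424.4] [ 0.58593841 -0.58186294  0.106     ]
0.51 [233.3 391.7] [ 0.33392555 -0.45761501  0.106     ]
0.46 [242.6 306.5] [ 0.3113706  -0.18134866  0.106     ]
0.44 [272.3 348.6] [ 0.21351086 -0.3120429   0.106     ]
go (0.555, -0.308, 0.3, 0) [ 0.0737  0.2917 -0.0023] turn -0.0461
```

View pics/w12.png

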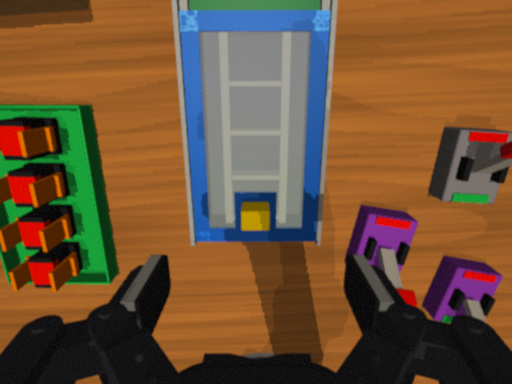

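The cover's blue frame sits flush with the enclosure end at row 242, the bays are empty, and the packs are in the tray. The lever is still OFF, so I'll push it back to −x.

```bash
python3 -m pendant '[[[0.078,0.292,0,-0.046,0],[0.078,0.292,0,-0.046,0],[0.078,0.292,0,-0.046,0],[0.078,0.292,0,-0.046,0],[0.078,0.292,0,-0.046,0],[0.078,0.292,0,-0.046,0],[0.078,0.292,0,-0.046,0],[0.078,0.292,0,-0.046,0],[0.078,0.292,0,-0.046,0],[0.078,0.292,0,-0.046,0],[0.078,0.292,0,-0.046,0]]]'
python3 -m pendant '[[[0,0,0.04,0,0],[0,0,0.08,0,0],[0,0,0.12,0,0],[0,0,0.16,0,0],[0,0,0.19,0,0],[0,0,0.197,0,0],[0,0,0.197,0,0]]]'
python3 -m pendant '[[[-0.01,0,0,0,0],[-0.02,0,0,0,0],[-0.03,0,0,0,0],[-0.04,0,0,0,0],[-0.05,0,0,0,0],[-0.06,0,0,0,0],[-0.07,0,0,0,0],[-0.08,0,0,0,0],[-0.09,0,0,0,0],[-0.1,0,0,0,0],[-0.103,0,0,0,0],[-0.103,0,0,0,0]]]'
```

```text
t: 42.05
ee_pos: [0.5604, -0.3064, 0.2984]
tcp_rot: [1.0, 0.001, -0.001, -0.001]
force: [-0.6, 0.0, 0.1]
width: 0.003
t: 42.63
ee_pos: [0.5594, -0.306, 0.1005]
tcp_rot: [1.0, 0.001, -0.002, -0.001]
force: [0.5, 0.7, 0.9]
width: 0.003
t: 43.63
ee_pos: [0.4563, -0.3086, 0.1022]
tcp_rot: [1.0, -0.001, -0.0, 0.0]
force: [-0.1, 0.7, 0.5]
width: -0.003
```

```bash
python3 -m pendant '[[[0.02,0,0,0,0],[0.03,0,-0.03,0,0],[0.05,0,-0.07,0,0],[0.05,0,-0.11,0,0],[0.05,0,-0.15,0,0],[0.05,0,-0.19,0,0],[0.05,0,-0.22,0,0],[0.05,0,-0.22,0,0],[0.05,0,-0.22,0,0]]]'
python3 - <<'E'
from h import *
s=ctrl.read_state();p=ctrl.snapshot('wrist');save(p,'w13')
for d in ctrl.place_of('lever_tip',p)[:6]: print(round(d['confidence'],2),np.round(d['point'],1),ray(p,d['point'],.106,s))
p=ctrl.snapshot('top');save(p,'t13');print(tray(p))
for d in ctrl.place_of('cover_grip',p)[:2]: print(d['confidence'],ray(p,d['point'],.1155))
for l in ['driver','sanitizer','carton','mug','tape','wrench']:
    for d in ctrl.place_of(l,p)[:1]: print(l,round(d['confidence'],2),np.round(ray(p,d['point'],0),3)[:2])
a=cv2.imread('pics/w13.png');b=cv2.imread('pics/t13.png');cv2.imwrite('pics/both.png',cv2.resize(np.vstack([a,b]),None,fx=.78,fy=.78))
E
```

```text
t: 44.38
ee_pos: [0.5088, -0.3084, 0.3243]
tcp_rot: [1.0, 0.0, 0.002, 0.001]
force: [-0.5, -0.3, -1.5]
width: 0.003
0.96 [101.1 495.6] [ 0.58193698 -0.57887328  0.106     ]
0.95 [285.7 362.3] [ 0.33811449 -0.45485645  0.106     ]
0.74 [297.9 171. ] [ 0.3184402  -0.18908601  0.106     ]
0.47 [352.2 266.7] [ 0.22155457 -0.32406929  0.106     ]
(array([0.4405, 0.2982]), array([0.1545, 0.2692]), np.float64(-0.063))
0.87 [ 0.43645439 -0.00873137  0.1155    ]
driver 0.26 [0.34  0.323]
sanitizer 0.75 [ 0.751 -0.263]
carton 0.95 [0.74 0.26]
mug 0.63 [0.401 0.566]
wrench 0.53 [0.551 0.547]
```

View pics/both.png

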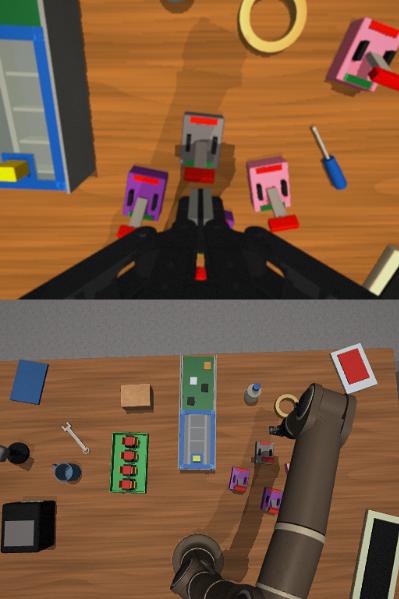

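Run:
```python
from h import *
s=ctrl.read_state();p=ctrl.snapshot('wrist')
print(ray(p,[225,255],.106,s),s['force'])
print(ctrl.finish_job())
```

```text
[ 0.42817884 -0.30608033  0.106     ] [-0.58690502  0.14715459 -0.01717245]
the job is handed in; nothing more can be done
None
```

The job is done and handed in at about 44 s of the 208 s allowed; I have no verdict back.

I switched the grey isolator off, slid the cover open to its stop, and stood all four packs in the green tray. I then slid the cover shut to its stop and switched the isolator back on.

**Final checks**
- **Lever:** at ON. I read the bar's position from the picture by hand, at x ≈ 0.428 m (0.431 m at the start), because the network missed this lever in the last wrist picture.
- **Cover:** shut, with its frame flush with the enclosure end. The grip moved about 245 mm and then met a firm stop.
- **Packs:** before I shut the cover, all four stood upright in the tray with even 63 mm spacing. The last top picture still shows all four in place.
- **Tray:** never moved more than a few millimetres by the cameras. The two cameras disagreed on its angle by a few hundredths of a radian, which did not affect the placing.
- **Bystanders:** carton, sanitizer, mug and wrench were within about 11 mm of where they started, which I put down to camera error. In the last top check the network missed the tape and reported a low-confidence false spot for the driver. The screwdriver and tape both show in the last wrist picture looking undisturbed, but I did not measure them.
- **Robot:** raised clear of everything, with the force reading near zero.

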